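# Unlatch the parts pen and hold its gate wide

## Task

The bench pen full of bent steel pins is shut by a gate with two catches: squeeze the bolt catch on the pen's latch bracket first so that its bolt is fully drawn back (it stays there), and only then squeeze the sprung grip on the gate. Keeping the grip squeezed, swing the gate out past its half-way detent to wide open, nearly square to the mouth, and finish while still holding it there by the squeezed grip: do not let go, because it would swing back. Leave the pen's neighbours on the bench (bent pin, wrench, tin) undisturbed.

Things in the scene. Friction and masses are not known exactly. Their poses are not given: they have to be found in the camera images.
- pen: Fixed grey sheet-steel pen of bent pins, 250 mm wide (y), 175 mm deep (x), walls 85-100 mm high. Origin on the bench, middle of the mouth; +x points into the pen; the gate closes the mouth, which faces -x. Hinge post at the +y end with a spring detent out to y 206 mm (top 118 mm); latch post at y -105 mm, its bracket (top 105 mm) carries the bolt catch out to y -200 mm. Yaw varies about -0.83 rad.
- bolt_mid (a point): Squeeze point of the bolt catch, 145 mm above the bench, axes as the pen's: middle of its two upright steel plates WHEN SQUEEZED. Plates 10 mm thick (y), 24 wide (x), tops at 160 mm. Fixed plate: outer face 18 mm to -y. Sliding plate: outer face 32 mm to +y when shut, 18 when drawn (50, then 36 mm over both). Bolt bar runs from it to +y, top 119 mm: fingertips above 122 mm.
- bolt (a joint): Bolt catch travel, m: 0 = shot in front of the gate's free end (starts at 0 to 0.002), 0.014 = fully drawn; grows as the sliding plate is squeezed to the pen's -y. Frees the gate beyond 0.009. Stiff slide (4 N): it stays where it is left. The fixed plate cannot give, so centre the fingers on point bolt_mid, not on the shut catch.
- gate_hinge (a point): Point on the gate's vertical hinge axis, fixed to the pen (axes as the pen's), 140 mm above the bench. The gate panel is 200 mm long, 8 mm thick, top edge 101 mm; a stile at its free end, 186 to 200 mm from the axis, is 122 mm high.
- grip_mid (a point): Squeeze point of the gate's grip, 140 mm above the bench, 120 mm from the hinge axis; turns with the gate (axes the pen's when shut, +y always towards the hinge). Middle of the grip's two upright plates WHEN SQUEEZED: 10 mm thick (y), 24 wide (x), from 101 to 156 mm high. Hinge-side plate fixed to the gate, outer face 17 mm to +y; sprung plate's outer face 29 mm to -y at rest, 17 squeezed.
- grip_plate (a joint): Travel of the grip's sprung plate, m: 0 = at rest, its bar behind the keeper on the latch post (46 mm over both plates); 0.012 = fully squeezed (34 mm); frees the gate beyond 0.009. Spring 3 N at rest, 8 N fully squeezed; springs back when let go. Centre the fingers on point grip_mid.
- gate (a joint): Gate angle, rad: 0 = shut, 1.6 = stop; grows as it swings out to the pen's -x side, clockwise from above. A spring pulls it shut (0.12 N m shut, 0.4 wide). The detent is pushed through between 0.7 and 1.0 (up to 1 N m in all, 8 N at the grip); let go beyond it, the gate falls back to rest near 1.0. Wide open is 1.2 or more.
- bent_pin: Bystander: loose L-shaped steel pin, 14 mm thick, legs 110 and 50 mm, lying on the bench. Origin between its legs on the bench.
- wrench: Bystander: flat open-ended steel wrench, about 180 mm long, lying on the bench. Origin under its middle.
- tin: Bystander: plain metal tin, 64 mm across and 75 mm high. Origin at the centre of its underside.

How it is judged:
By the outcome, as a careful person would: the job done as asked, in the order asked, and still so for the second after the job is handed in, while the arm keeps its last pose, push and grip.
It also fails if it takes over 45 s, if anything falls off the work surface, if the arm or the gripper's body presses on something with over 40 N, if the wrist force passes 120 N, or if a joint passes its speed limit or range.

## Robot

A 6-joint arm with a two-finger parallel gripper is mounted at the origin on the work surface. World frame = base frame: x ahead of the robot, y to its left, z up, the work surface at z = 0. Lengths are in m, angles in rad, forces in N, time in s.
With the tool pointing down it reaches from about 0.15 to 0.775 m from the base axis. Payload 6.1 kg.
Tool frame: the origin (TCP) lies at the very end of the fingers, on their centre line; the grasp point (between the pads) lies 19 mm behind it (bot.grip_depth is the distance from the TCP to the grasp point, in m); z points along the fingers, y is the line along which they close (so a half turn about z gives the same grasp; the last joint's range is limited). The gripper opens to 85 mm and grips with 20 to 120 N. Pads are 22 mm wide; open, the fingers measure 114 mm over their backs; the gripper's body (76 mm by 85 mm) begins 54 mm behind the grasp point. The pads swing forward as they close: fully open they stand 13 mm farther back than shut.
Start: joints at [-1.173, 0.126, -0.04, 1.405, 0, 1.571], TCP at [0.203, -0.484, 0.231] pointing down, gripper open.
Joint ranges: [-2.72, 2.72], [-0.95, 1.95], [-1.27, 1.35], [-1.78, 2.02], [-1.46, 1.47], [-3.14, 3.14]. Speed limits (rad/s): [2.39, 2.39, 3.01, 3.14, 3.14, 3.14].

## Interface

Orientations are given as a unit quaternion [w, x, y, z].
In Python, from bench import bot, vision gives the robot as it stands.
- The arm moves only by the shell command python3 -m handwheel 'ROWS'. ROWS is JSON, a list that holds one entry, the list of rows, each a list of 7 numbers: the closure, from 0 (fully open) to 1 (shut), then the shift along the tool's x, y, z in m, then the turn, a rotation vector about the tool's x, y, z in rad. In form: [[[fingers, dx, dy, dz, rx, ry, rz], ...]]. A call has exactly 8 rows; each row shifts and turns the commanded pose from where the row before left it, along the tool's axes as they then stand; what a row does not reach is not made up. A row lasts 1/12 s, in which the tool goes at most 41.7 mm and 7.16 degrees, less where a joint would pass 70% of its speed; a pose out of reach is approached as far as the arm can. A call is refused whole if a number of a shift passes 0.0417 or a number of a turn 0.125, either way. A call with a gripper value outside its range is refused whole. The fingers move at their own pace and stop on an object; the grip force is fixed at half the most. Time passes only in rows, so rows that do not move let the fingers close, or fill a call up. It gives the time, the measured TCP pose, the force, the opening and the grip force at its end, in the units of the state.
- bot.observe(): the state, without advancing time (a new reading comes with each control period).
- vision.camera(name): name is "scene" or "top"; returns a dict with "img" (384x512x3 uint8, red, green, blue), "fx", "fy", "cx", "cy" (pixels), "position" and "rotation" of the camera in the world. Camera axes: x right, y down, z forward; pixel columns grow to the right and rows downward; lengths in m; the calibration is good to about 2 mm. A picture is of the moment at which its call begins. There is no depth.
- bot.finish_job(): hands the job in; it is judged then, once.
The state is a dict: "time_s": time; "joints": joint angles; "dq": joint speeds; "effort": joint torques, N m; "eef_pos": TCP position; "eef_rot": TCP orientation; "wrist_force": force on the tool from outside, world axes, zero at the start; "ft_torque": the same for the moment, N m; "finger_gap": finger opening in m; "grasp_force": force on a finger pad.
Only numpy, scipy, OpenCV 4.12 (cv2) and the standard library are available. Lean on these libraries where they do the work, as an engineer would, in place of code of your own. Each camera call takes 0.05 s, during which the arm holds its last target. There are 200 camera calls.

## Working session

There is one attempt and no reset: what is moved stays moved. The work goes in short steps, Python scripts to look and compute and a shell command to move; the robot and the scene stay as the last step left them, time stands still between calls to the robot, and variables do not carry over. Pictures are saved under pics/ and viewed, at most 10 in all, crops included, and the job is handed in when it is done.

```bash
mkdir -p pics; ls
python3 - <<'E'
from bench import bot, vision
import cv2,numpy as np
print(bot.observe())
for n in("scene","top"):
    c=vision.camera(n); cv2.imwrite(f"pics/{n}0.png",c["img"][:,:,::-1]); print(n,[c[k] for k in("fx","fy","cx","cy","position","rotation")])
E
```

```text
pics
{'time_s': 0.0, 'joints': array([-1.17296953e+00,  1.26429296e-01, -4.06288676e-02,  1.40538864e+00,
       -1.76831733e-05,  1.57081031e+00]), 'dq': array([-0.00022893,  0.00066077,  0.00020257,  0.00072335, -0.00128558,
        0.00054102]), 'effort': array([-2.54618944e-04, -4.35915720e+01,  3.52920806e+01,  1.73413195e-02,
       -5.73641000e-05, -2.17844665e-06]), 'eef_pos': array([ 0.20323039, -0.48362606,  0.23049306]), 'eef_rot': array([-8.07215889e-04,  9.80282920e-01,  1.97597357e-01, -1.71743117e-04]), 'wrist_force': array([0.18808021, 0.41245001, 0.66254997]), 'ft_torque': array([-0.02469258,  0.01189609, -0.02603617]), 'grasp_force': 0.0, 'finger_gap': 0.08542165470085293}
scene [411.1481844291498, 411.1481844291498, 253.5863248558274, 191.1053112855279, array([1.05521893, 0.39305389, 1.06045158]), array([-0.12417593,  0.4175938 ,  0.86455204, -0.25049057])]
top [445.23896349502303, 445.23896349502303, 256.10067119542003, 194.63020746607103, array([0.33340253, 0.01874214, 1.43948278]), array([-0.06421321,  0.71348977, -0.69432334,  0.06873214])]
```

View pics/scene0.png

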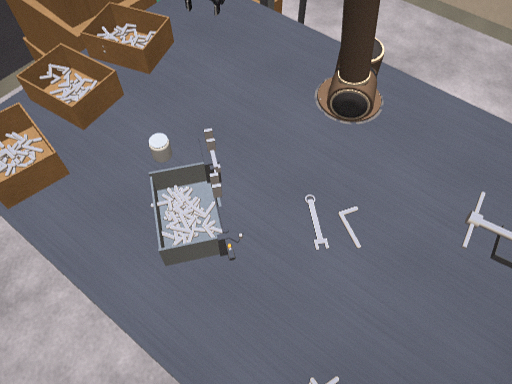

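View pics/top0.png

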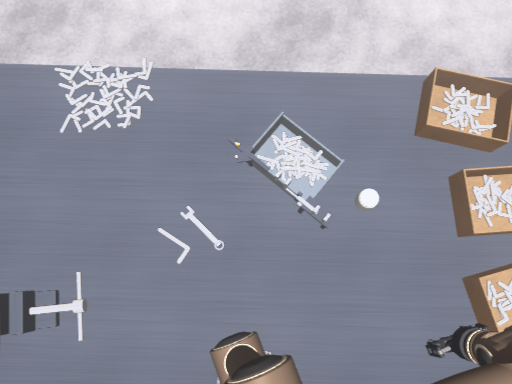

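Run:
```python
import cv2,numpy as np
s=cv2.imread("pics/scene0.png")[120:270,140:250]; t=cv2.imread("pics/top0.png")[130:235,225:345]
f=lambda a:cv2.resize(a,None,fx=4,fy=4,interpolation=cv2.INTER_CUBIC)
a=f(t)
cv2.imwrite("pics/c1.png",np.clip(f(t)*1.5,0,255).astype('uint8'))
cv2.imwrite("pics/c2.png",np.clip(f(s)*1.5,0,255).astype('uint8'))
```

```text
(no output)
```

View pics/c1.png

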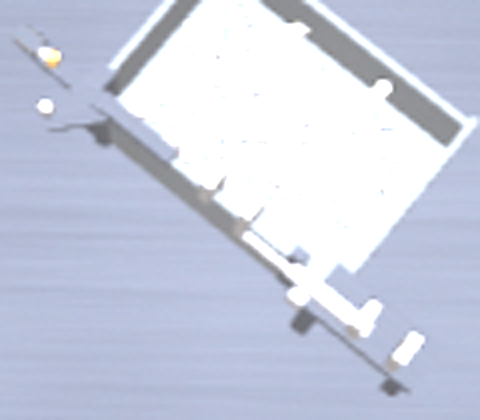

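View pics/c2.png

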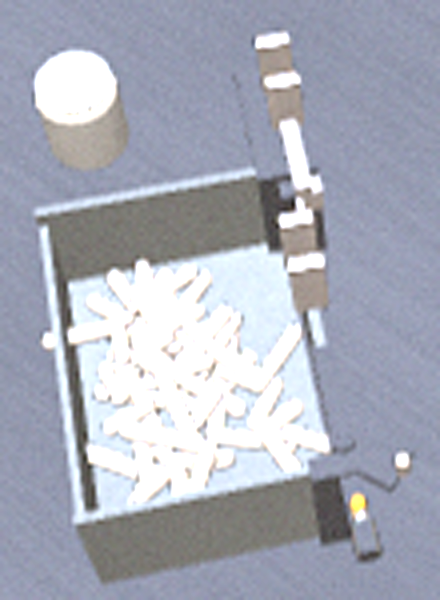

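```bash
cat > h.py <<'E'
import numpy as np,cv2
from scipy.spatial.transform import Rotation as R
def ray(c,px):
    q=c["rotation"]; r=R.from_quat([q[1],q[2],q[3],q[0]])
    d=r.apply([(px[0]-c["cx"])/c["fx"],(px[1]-c["cy"])/c["fy"],1]); return np.array(c["position"]),d/np.linalg.norm(d)
def plane(c,px,z):
    o,d=ray(c,px); return o+d*(z-o[2])/d[2]
def tri(c1,p1,c2,p2):
    o,d=ray(c1,p1);o2,d2=ray(c2,p2)
    t=np.linalg.lstsq(np.c_[d,-d2],o2-o,rcond=None)[0]
    a,b=o+t[0]*d,o2+t[1]*d2; return (a+b)/2,np.linalg.norm(a-b)
def blob(img,seed,w=5):
    g=cv2.cvtColor(img,cv2.COLOR_RGB2GRAY).astype(float); x,y=[int(round(v)) for v in seed]
    p=g[y-w:y+w+1,x-w:x+w+1]; th=(p.max()+np.median(p))/2
    n,l,_,_=cv2.connectedComponentsWithStats((p>th).astype('uint8')); k=l[w,w]
    m=(l==k)&(k>0); wt=np.where(m,p-th*.8,0); ys,xs=np.mgrid[y-w:y+w+1,x-w:x+w+1]
    return ((wt*xs).sum()/wt.sum(),(wt*ys).sum()/wt.sum(),m.sum()) if m.any() else None
E
python3 - <<'E'
from bench import vision
from h import *
np.set_printoptions(precision=4,suppress=True)
t=vision.camera("top");s=vision.camera("scene")
P={"bslide":((317.5,208),(210.5,139.7),.16),"bfix":((327.2,216.5),(207.7,130.2),.16),"gspr":((287,182.5),(214,174.7),.156),"gfix":((277.5,176),(216.5,185.5),.156)}
for k,(a,b,z) in P.items():
    print(k,"blobs",blob(t["img"],a),blob(s["img"],b))
    print("  tri",*tri(t,a,s,b),"planes",plane(t,a,z),plane(s,b,z))
g=cv2.cvtColor(t["img"],cv2.COLOR_RGB2GRAY)
print(g[168:192,268:296:1])
E
```

```text
bslide blobs (np.float64(315.85729941291584), np.float64(208.64657534246575), np.int64(35)) (np.float64(210.2304804804805), np.float64(139.69456956956958), np.int64(24))
  tri [ 0.5422 -0.1648  0.1556] 0.00437620942725619 planes [ 0.5427 -0.166   0.16  ] [ 0.5438 -0.16    0.16  ]
bfix blobs (np.float64(326.79680298126897), np.float64(216.60449151711288), np.int64(28)) (np.float64(207.24732937685462), np.float64(129.85845697329378), np.int64(20))
  tri [ 0.519  -0.1946  0.1534] 0.0016654695191615995 planes [ 0.5185 -0.1942  0.16  ] [ 0.5225 -0.1896  0.16  ]
gspr blobs (np.float64(286.1662029109589), np.float64(179.71885702054797), np.int64(33)) (np.float64(213.77289643278564), np.float64(173.63628937097212), np.int64(31))
  tri [ 0.6203 -0.0787  0.1459] 0.0035936648018621165 planes [ 0.6171 -0.0765  0.156 ] [ 0.6259 -0.0751  0.156 ]
gfix blobs (np.float64(280.2492251065479), np.float64(174.36003487020537), np.int64(36)) (np.float64(216.01227321237994), np.float64(185.27481323372464), np.int64(27))
  tri [ 0.6406 -0.0511  0.1428] 0.005515459268150949 planes [ 0.6359 -0.0481  0.156 ] [ 
[... 2132 characters left out ...]
130 129 130 130 130 130 130 131 130 124 111  97  98  98  99 107 115 117
  116 137 176 190 190 191 190 190 189 190]
 [132 131 132 132 132 131 131 131 131 131 130 120 102  98 100 109 117 116
  123 130 156 189 191 191 190 189 190 190]
 [129 130 130 130 130 130 129 130 131 130 130 129 121 106 100 108 116 127
  185 207 151 149 180 191 191 192 190 191]
 [129 129 130 130 130 130 130 130 130 130 131 131 130 123 107 101 107 141
  205 231 219 169 138 180 191 192 191 191]
 [131 132 130 131 131 130 131 131 131 131 131 131 131 130 126 112  98 109
  139 186 223 220 174 141 168 192 191 190]
 [133 133 132 132 132 133 133 133 133 134 133 134 134 133 133 128 116 103
  104 118 171 222 228 200 140 168 190 190]]
```

Run:
```python
from bench import vision
from h import *
np.set_printoptions(precision=4,suppress=True)
t=vision.camera("top");s=vision.camera("scene")
P={"bslide":((316.5,207.9),(210.3,139.7),.16),"bfix":((326.8,216.6),(207.3,129.9),.16),"gspr":((289.3,181.2),(213.9,174.0),.156),"gfix":((279.6,173.3),(216.0,185.3),.156)}
for k,(a,b,z) in P.items():
    p,q=plane(t,a,z),plane(s,b,z)
    print(k,"tri",*tri(t,a,s,b),"planes",p,q,"mean",(p+q)/2)
g=cv2.cvtColor(s["img"],cv2.COLOR_RGB2GRAY)
print(g[125:144,202:218]);print(g[168:194,206:224]); print(cv2.cvtColor(t["img"],cv2.COLOR_RGB2GRAY)[202:224,308:334])
```

```text
bslide tri [ 0.5429 -0.1628  0.1573] 0.0015340616627995862 planes [ 0.5429 -0.1631  0.16  ] [ 0.5441 -0.1605  0.16  ] mean [ 0.5435 -0.1618  0.16  ]
bfix tri [ 0.5191 -0.1942  0.1548] 0.0007507111310413919 planes [ 0.5182 -0.1931  0.16  ] [ 0.5224 -0.1912  0.16  ] mean [ 0.5203 -0.1921  0.16  ]
gspr tri [ 0.6218 -0.0822  0.1488] 0.0036125145242530575 planes [ 0.6212 -0.0832  0.156 ] [ 0.6244 -0.0768  0.156 ] mean [ 0.6228 -0.08    0.156 ]
gfix tri [ 0.6454 -0.0535  0.1486] 0.002631521594748267 planes [ 0.6443 -0.0541  0.156 ] [ 0.6482 -0.0486  0.156 ] mean [ 0.6462 -0.0514  0.156 ]
[[ 98 102 105 100 102 100 102 101 102  98 106 100 100 100 100 101]
 [104 104 102 101 100 100 100 102  97 102  98 100 103  97 102 106]
 [102  98 100 101  97 100  97  95 105 109  99 104 103 102 102 101]
 [105 101 103 121 125 143 158 155 168 171 103  98 103 104 103 100]
 [101  90 162 176 178 196 217 216 217 227 118  96 101 100  99  99]
 [ 96  78 238 214 219 219 213 198 185 186 120  99  99 103 101 103]
 [ 99  95 221 184 188 190 176 145 108  95  95 100 102 103 100  99]
 [103  99 102  97  90  95  99 100 103 106 
[... 4412 characters left out ...]
17 183 238
  233 233 219 160 127 128 129 131]
 [132 132 132 132 130 124 105  97 115 129 128 129 130 128 122 164 224 234
  233 217 156 132 130 129 128 128]
 [129 129 130 130 129 129 125 115 101 115 128 129 129 125 114 170 227 231
  226 186 131 129 130 130 130 128]
 [128 129 128 129 128 128 128 126 116  98 109 128 126 118 113 124 151 201
  209 136 129 129 129 130 130 130]
 [130 130 130 130 130 129 129 129 127 121 104 103 118 117 114 114 120 136
  142 127 129 130 129 129 129 129]
 [132 132 132 131 131 131 131 130 131 129 122 104 101 117 117 117 124 129
  129 128 128 128 129 130 129 129]
 [129 129 129 129 129 130 130 130 130 130 129 127 113  96 114 126 128 128
  129 128 127 127 129 130 130 131]]
```

Run:
```python
from bench import vision
from h import *
np.set_printoptions(precision=4,suppress=True)
t=vision.camera("top");s=vision.camera("scene")
T=lambda p:(p[0]/4+225-.375,p[1]/4+130-.375); S=lambda p:(p[0]/4+140-.375,p[1]/4+120-.375)
for n,c,f,a,b in [("sidewallL top",t,T,(350,268),(475,120)),("sidewallH top",t,T,(105,95),(185,0)),("far top",t,T,(300,2),(475,120)),
 ("far sc",s,S,(82,520),(45,215)),("sideH sc",s,S,(310,475),(82,520)),("sideL sc",s,S,(255,172),(38,213))]:
    p,q=plane(c,f(a),.09),plane(c,f(b),.09); d=q-p; print(n,p,q,np.linalg.norm(d),np.arctan2(d[1],d[0]))
# line detection on upscaled image
from cv2 import createLineSegmentDetector
for n,c,z in(("top",t,.09),("scene",s,.09)):
    g=cv2.cvtColor(c["img"],cv2.COLOR_RGB2GRAY); L=createLineSegmentDetector().detect(g)[0][:,0]
    for l in L:
        p,q=plane(c,l[:2],z),plane(c,l[2:],z); d=q-p; m=(p+q)/2
        if np.linalg.norm(d)>.07 and abs(m[0]-.65)<.2 and abs(m[1]+.07)<.2: print(n,l,np.linalg.norm(d).round(3),(np.arctan2(d[1],d[0])%(np.pi/2)-np.pi/2).round(3))
```

```text
sidewallL top [ 0.5892 -0.1595  0.09  ] [ 0.7101 -0.2573  0.09  ] 0.1554983561273211 -0.6802703444060614
sidewallH top [0.722  0.0334 0.09  ] [ 0.802  -0.0278  0.09  ] 0.10069598105969634 -0.6536403852797383
far top [ 0.803  -0.1192  0.09  ] [ 0.7101 -0.2573  0.09  ] 0.16646769987659873 -2.1627195666560164
far sc [ 0.8562 -0.0629  0.09  ] [ 0.7041 -0.254   0.09  ] 0.24425311477485934 -2.2429738507573336
sideH sc [0.7413 0.0304 0.09  ] [ 0.8562 -0.0629  0.09  ] 0.14798627035214326 -0.6820695808116053
sideL sc [ 0.5817 -0.1619  0.09  ] [ 0.706  -0.2592  0.09  ] 0.15783058112828816 -0.6639310279914299
top [280.4944 122.8283 253.4168 154.6235] 0.136 -0.66
top [250.1187 151.2645 282.4718 113.6382] 0.162 -0.663
top [282.4898 116.088  338.8177 160.0885] 0.227 -0.664
top [312.6462 197.7265 343.363  160.8231] 0.154 -0.674
top [343.1774 159.6617 284.0311 113.5663] 0.239 -0.664
top [280.9609 110.9162 251.3835 145.0326] 0.148 -0.666
top [295.1738 200.9214 253.7041 166.1837] 0.169 -0.684
scene [221.3566 229.8035 211.5087 189.1609] 0.132 -0.648
scene [158.842  206.784  161.7315 229.5518] 0.071 -0.672
scene [160.7677 248.1066 151.5856 176.9123] 0.228 -0.667
scene [182.9481 244.66   221.9898 237.5012] 0.102 -0.697
scene [149.4384 173.4777 209.5199 162.6814] 0.175 -0.676
scene [152.9293 208.1492 158.0003 249.2361] 0.125 -0.668
scene [148.8936 178.0238 151.8698 200.6257] 0.077 -0.661
scene [200.7229 161.1437 149.4129 170.8259] 0.15 -0.663
scene [217.0986 254.1524 166.7622 265.1068] 0.128 -0.666
```

```bash
M='python3 -m handwheel'
python3 -m handwheel '[[[0,0.026,-0.0095,0,0,0,0],[0,0.026,-0.0095,0,0,0,0],[0,0.026,-0.0095,0,0,0,0],[0,0.026,-0.0095,0,0,0,0],[0,0.026,-0.0095,0,0,0,0],[0,0.026,-0.0095,0,0,0,0],[0,0.026,-0.0095,0,0,0,0],[0,0.026,-0.0095,0,0,0,0]]]'
python3 -m handwheel '[[[0,0.026,-0.0095,0,0,0,0],[0,0.026,-0.0095,0,0,0,0],[0,0.026,-0.0095,0,0,0,0],[0,0.026,-0.0095,0,0,0,0],[0,0.026,-0.0095,0,0,0,0],[0,0.026,-0.0095,0,0,0,0],[0,0.026,-0.0095,0,0,0,0],[0,0.026,-0.0095,0,0,0,0]]]'
python3 -m handwheel '[[[0,0,0,0,0,0,-0.12],[0,0,0,0,0,0,-0.12],[0,0,0,0,0,0,-0.12],[0,0,0,0,0,0,-0.12],[0,0,0,0,0,0,-0.12],[0,0,0,0,0,0,-0.12],[0,0,0,0,0,0,-0.12],[0,0,0,0,0,0,-0.12]]]'
python3 -c "
from bench import bot;print(bot.observe()['joints'])"
```

```text
time_s: 1.07
eef_pos: [0.3665, -0.3323, 0.2314]
eef_rot: [0.0, 0.98, 0.198, 0.0]
wrist_force: [-0.8, -0.8, 0.3]
finger_gap: 0.0852
grasp_force: 0.0
time_s: 1.73
eef_pos: [0.5289, -0.1816, 0.2313]
eef_rot: [0.0, 0.98, 0.198, 0.0]
wrist_force: [0.6, 0.1, 0.3]
finger_gap: 0.0855
grasp_force: 0.0
time_s: 2.4
eef_pos: [0.528, -0.1827, 0.2312]
eef_rot: [-0.0, 0.776, 0.63, -0.0]
wrist_force: [-0.9, 0.8, 0.4]
finger_gap: 0.0855
grasp_force: 0.0
[-3.33109001e-01  1.90392874e-01  3.66566247e-02  1.41717561e+00
 -3.63354442e-05  1.44472686e+00]
```

```bash
python3 -m handwheel '[[[0,0,0,0,0,0,-0.12],[0,0,0,0,0,0,-0.12],[0,0,0,0,0,0,-0.12],[0,0,0,0,0,0,-0.12],[0,0,0,0,0,0,-0.12],[0,0,0,0,0,0,-0.12],[0,0,0,0,0,0,-0.12],[0,0,0,0,0,0,-0.12]]]'
python3 -m handwheel '[[[0,0,0,0,0,0,-0.10],[0,0,0,0,0,0,-0.05],[0,0,0,0.01,0,0,0],[0,0,0,0.01,0,0,0],[0,0,0,0.01,0,0,0],[0,0,0,0.01,0,0,0],[0,0,0,0,0,0,0],[0,0,0,0,0,0,0]]]'
python3 - <<'E'
from bench import vision,bot
import cv2,numpy as np
print(bot.observe()['joints'])
f=lambda a:cv2.resize(a,None,fx=4,fy=4,interpolation=cv2.INTER_CUBIC)
t=f(vision.camera("top")["img"][140:240,270:360]);s=f(vision.camera("scene")["img"][90:190,160:260])
cv2.imwrite("pics/d1.png",np.clip(np.hstack([t,s])[:,:,::-1]*1.3,0,255).astype('uint8'))
E
```

```text
time_s: 3.07
eef_pos: [0.528, -0.1827, 0.2313]
eef_rot: [-0.0, 0.398, 0.918, -0.0]
wrist_force: [0.4, -1.2, 0.2]
finger_gap: 0.0854
grasp_force: 0.0
time_s: 3.73
eef_pos: [0.5274, -0.1825, 0.1901]
eef_rot: [-0.001, 0.331, 0.944, 0.0]
wrist_force: [0.3, -0.7, 0.5]
finger_gap: 0.0855
grasp_force: 0.0
[-3.33146227e-01  1.92693248e-01 -5.03132324e-02  1.32992993e+00
  1.69081390e-05  3.41071812e-01]
```

View pics/d1.png

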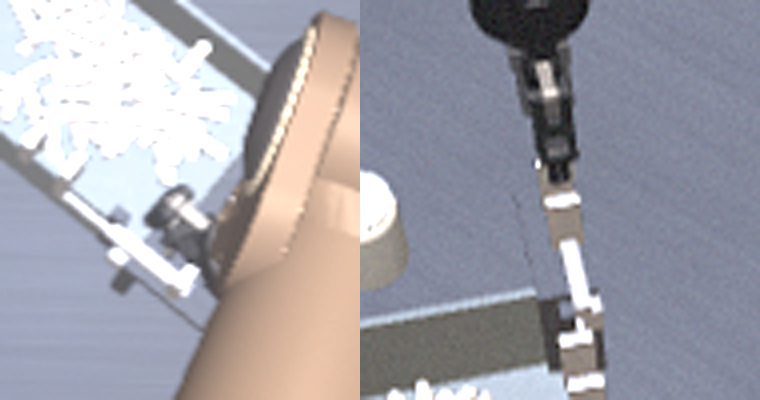

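```bash
python3 -m handwheel '[[[0,0,0,0.01,0,0,0],[0,0,0,0.01,0,0,0],[0,0,0,0.01,0,0,0],[0,0,0,0.01,0,0,0],[0,0,0,0.01,0,0,0],[0,0,0,0.01,0,0,0],[0,0,0,0,0,0,0],[0,0,0,0,0,0,0]]]'
python3 -m handwheel '[[[0.2,0,0,0,0,0,0],[0.3,0,0,0,0,0,0],[0.35,0,0,0,0,0,0],[0.4,0,0,0,0,0,0],[0.4,0,0,0,0,0,0],[0.4,0,0,0,0,0,0],[0.4,0,0,0,0,0,0],[0.4,0,0,0,0,0,0]]]'
```

```text
time_s: 4.5
eef_pos: [0.5275, -0.1825, 0.1304]
eef_rot: [-0.001, 0.331, 0.944, 0.0]
wrist_force: [-0.8, -0.4, 0.8]
finger_gap: 0.0853
grasp_force: 0.0
time_s: 5.17
eef_pos: [0.5285, -0.1827, 0.1316]
eef_rot: [0.001, 0.331, 0.944, 0.0]
wrist_force: [3.0, 2.2, 2.8]
finger_gap: 0.0515
grasp_force: 2.0
```

```bash
python3 -m handwheel '[[[0.43,0,0,0,0,0,0],[0.46,0,0,0,0,0,0],[0.48,0,0,0,0,0,0],[0.5,0,0,0,0,0,0],[0.52,0,0,0,0,0,0],[0.52,0,0,0,0,0,0],[0.52,0,0,0,0,0,0],[0.52,0,0,0,0,0,0]]]'
python3 -m handwheel '[[[0.54,0,0,0,0,0,0],[0.55,0,0,0,0,0,0],[0.55,0,0,0,0,0,0],[0.56,0,0,0,0,0,0],[0.56,0,0,0,0,0,0],[0.56,0,0,0,0,0,0],[0.56,0,0,0,0,0,0],[0.56,0,0,0,0,0,0]]]'
```

```text
time_s: 5.83
eef_pos: [0.5279, -0.1827, 0.1312]
eef_rot: [-0.0, 0.331, 0.944, 0.0]
wrist_force: [2.8, 3.4, 2.8]
finger_gap: 0.041
grasp_force: 2.0
time_s: 6.5
eef_pos: [0.528, -0.1827, 0.1313]
eef_rot: [-0.0, 0.331, 0.944, 0.0]
wrist_force: [3.0, 3.8, 3.3]
finger_gap: 0.0378
grasp_force: 2.0
```

```bash
python3 -m handwheel '[[[0.57,0,0,0,0,0,0],[0.58,0,0,0,0,0,0],[0.58,0,0,0,0,0,0],[0.59,0,0,0,0,0,0],[0.59,0,0,0,0,0,0],[0.6,0,0,0,0,0,0],[0.6,0,0,0,0,0,0],[0.6,0,0,0,0,0,0]]]'
python3 -m handwheel '[[[0.61,0,0,0,0,0,0],[0.62,0,0,0,0,0,0],[0.63,0,0,0,0,0,0],[0.65,0,0,0,0,0,0],[0.65,0,0,0,0,0,0],[0.65,0,0,0,0,0,0],[0.65,0,0,0,0,0,0],[0.65,0,0,0,0,0,0]]]'
```

```text
time_s: 7.17
eef_pos: [0.5282, -0.1824, 0.1315]
eef_rot: [0.0, 0.33, 0.944, 0.0]
wrist_force: [2.9, 5.1, 4.2]
finger_gap: 0.0347
grasp_force: 41.0
time_s: 7.83
eef_pos: [0.5282, -0.1825, 0.1315]
eef_rot: [0.0, 0.33, 0.944, 0.0]
wrist_force: [4.0, 3.9, 4.3]
finger_gap: 0.0346
grasp_force: 59.3
```

```bash
python3 -m handwheel '[[[0.3,0,0,0,0,0,0],[0,0,0,0,0,0,0],[0,0,0,0,0,0,0],[0,0,0,0,0,0,0],[0,0,0,-0.015,0,0,0],[0,0,0,-0.02,0,0,0],[0,0,0,-0.015,0,0,0],[0,0,0,0,0,0,0]]]'
python3 -m handwheel '[[[0,-0.0015,0.024,0,0,0,0],[0,-0.0015,0.024,0,0,0,0],[0,-0.0015,0.024,0,0,0,0],[0,-0.0015,0.024,0,0,0,0],[0,-0.0015,0.024,0,0,0,0],[0,-0.0015,0.024,0,0,0,0],[0,-0.001,0.02,0,0,0,-0.01],[0,0,0,0,0,0,0]]]'
python3 - <<'E'
from bench import vision,bot
import cv2,numpy as np
o=bot.observe();print(o['joints'],o['eef_pos'])
f=lambda a:cv2.resize(a,None,fx=4,fy=4,interpolation=cv2.INTER_CUBIC)
t=f(vision.camera("top")["img"][140:240,250:345]);s=f(vision.camera("scene")["img"][110:210,160:260])
cv2.imwrite("pics/d2.png",np.clip(np.hstack([t,s])[:,:,::-1]*1.3,0,255).astype('uint8'))
E
```

```text
time_s: 8.5
eef_pos: [0.529, -0.1835, 0.1843]
eef_rot: [0.002, 0.331, 0.944, -0.0]
wrist_force: [0.2, -1.1, 0.1]
finger_gap: 0.0857
grasp_force: 0.0
time_s: 9.17
eef_pos: [0.6397, -0.0584, 0.1793]
eef_rot: [-0.001, 0.324, 0.946, 0.0]
wrist_force: [0.1, 0.2, -0.1]
finger_gap: 0.0855
grasp_force: 0.0
[-9.12314413e-02  3.55637586e-01  1.40189122e-01  1.35657572e+00
  5.23159880e-04  5.69411718e-01] [ 0.63968896 -0.05836696  0.17932747]
```

View pics/d2.png

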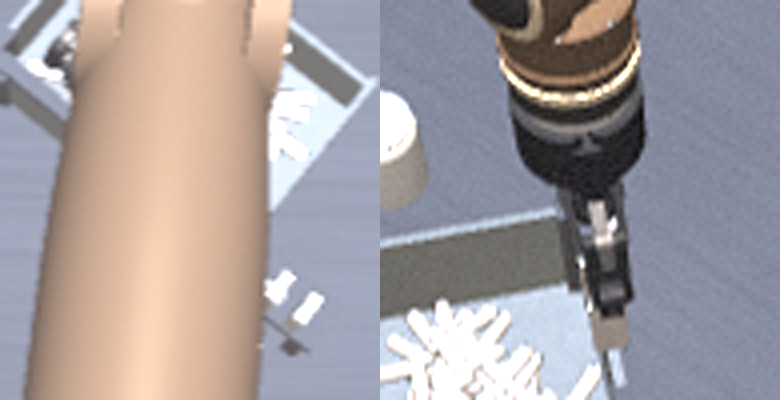

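```bash
python3 -m handwheel '[[[0,0,-0.003,0.01,0,0,0],[0,0,0,0.01,0,0,0],[0,0,0,0.01,0,0,0],[0,0,0,0.01,0,0,0],[0,0,0,0.01,0,0,0],[0,0,0,0.006,0,0,0],[0,0,0,0,0,0,0],[0,0,0,0,0,0,0]]]'
python3 -m handwheel '[[[0.2,0,0,0,0,0,0],[0.3,0,0,0,0,0,0],[0.4,0,0,0,0,0,0],[0.48,0,0,0,0,0,0],[0.5,0,0,0,0,0,0],[0.52,0,0,0,0,0,0],[0.52,0,0,0,0,0,0],[0.52,0,0,0,0,0,0]]]'
```

```text
time_s: 9.93
eef_pos: [0.636, -0.0632, 0.1248]
eef_rot: [-0.0, 0.326, 0.945, -0.0]
wrist_force: [-1.1, 0.1, 0.9]
finger_gap: 0.085
grasp_force: 0.0
time_s: 10.6
eef_pos: [0.6372, -0.0625, 0.1262]
eef_rot: [0.001, 0.326, 0.946, 0.001]
wrist_force: [1.4, 3.5, 4.9]
finger_gap: 0.0413
grasp_force: 7.1
```

```bash
python3 -m handwheel '[[[0.52,0,0.0015,0,0,0,0],[0.52,0,0.001,0,0,0,0],[0.53,0,0.001,0,0,0,0],[0.54,0,0,0,0,0,0],[0.55,0,0,0,0,0,0],[0.56,0,0,0,0,0,0],[0.57,0,0,0,0,0,0],[0.58,0,0,0,0,0,0]]]'
python3 -m handwheel '[[[0.6,0,0,0,0,0,0],[0.62,0,0,0,0,0,0],[0.64,0,0,0,0,0,0],[0.66,0,0,0,0,0,0],[0.68,0,0,0,0,0,0],[0.7,0,0,0,0,0,0],[0.7,0,0,0,0,0,0],[0.7,0,0,0,0,0,0]]]'
python3 -c "
from bench import bot;print(bot.observe())"
```

```text
time_s: 11.27
eef_pos: [0.6387, -0.0604, 0.1255]
eef_rot: [0.0, 0.326, 0.945, 0.0]
wrist_force: [-1.2, -1.5, 4.4]
finger_gap: 0.0357
grasp_force: 6.2
time_s: 11.93
eef_pos: [0.6394, -0.0594, 0.1259]
eef_rot: [0.001, 0.325, 0.946, 0.001]
wrist_force: [2.1, 2.7, 5.9]
finger_gap: 0.0324
grasp_force: 59.3
{'time_s': 11.9333, 'joints': array([-0.09323967,  0.36273949,  0.03305086,  1.23910824,  0.00125638,
        0.56972743]), 'dq': array([-1.85090945e-04, -1.27247768e-03, -1.96228291e-03,  7.69362221e-05,
        1.01005887e-03,  1.48073874e-03]), 'effort': array([ -1.90641135, -54.94020581,  31.68327212,   0.33617847,
        -0.1913792 ,  -0.17995943]), 'eef_pos': array([ 0.63944156, -0.05942182,  0.12591559]), 'eef_rot': array([8.23237546e-04, 3.25445350e-01, 9.45560115e-01, 8.46377692e-04]), 'wrist_force': array([2.0542044 , 2.70233211, 5.86381362]), 'ft_torque': array([-0.01822971,  0.16963774, -0.13876848]), 'grasp_force': 59.33198869228363, 'finger_gap': 0.0324430975998361}
```

```bash
python3 -m handwheel '[[[0.75,0.003,0.0001,0,0,0,0.025],[0.75,0.006,0.00015,0,0,0,0.05],[0.75,0.006,0.00015,0,0,0,0.05],[0.75,0.006,0.00015,0,0,0,0.05],[0.75,0.006,0.00015,0,0,0,0.05],[0.75,0.006,0.00015,0,0,0,0.05],[0.75,0.003,0.0001,0,0,0,0.025],[0.75,0,0,0,0,0,0]]]'
python3 -c "
from bench import bot;from h import *
o=bot.observe();q=o['eef_rot'];r=R.from_quat([q[1],q[2],q[3],q[0]]);h=np.array([.7136,.0349])-o['eef_pos'][:2]
print('tool f',r.inv().apply(o['wrist_force']),o['ft_torque'],'hinge in tool',r.inv().apply([*h,0]),np.linalg.norm(h))"
```

```text
time_s: 12.6
eef_pos: [0.6147, -0.0336, 0.1259]
eef_rot: [0.001, 0.463, 0.886, 0.0]
wrist_force: [3.3, 0.1, 5.9]
finger_gap: 0.0325
grasp_force: 59.4
tool f [-1.81382901  2.7342851  -5.89145923] [-0.48534094  0.12703292 -0.05981062] hinge in tool [-0.00019391  0.12029598  0.00020368] 0.12029631174175351
```

Forces low, on the arc. Continue.

```bash
python3 -m handwheel '[[[0.75,0.003,0.0001,0,0,0,0.025],[0.75,0.006,0.00015,0,0,0,0.05],[0.75,0.006,0.00015,0,0,0,0.05],[0.75,0.006,0.00015,0,0,0,0.05],[0.75,0.006,0.00015,0,0,0,0.05],[0.75,0.006,0.00015,0,0,0,0.05],[0.75,0.006,0.00015,0,0,0,0.05],[0.75,0.006,0.00015,0,0,0,0.05]]]'
python3 -m handwheel '[[[0.75,0.006,0.00015,0,0,0,0.05],[0.75,0.006,0.00015,0,0,0,0.05],[0.75,0.006,0.00015,0,0,0,0.05],[0.75,0.006,0.00015,0,0,0,0.05],[0.75,0.006,0.00015,0,0,0,0.05],[0.75,0.006,0.00015,0,0,0,0.05],[0.75,0.006,0.00015,0,0,0,0.05],[0.75,0,0,0,0,0,0]]]'
python3 -c "
from bench import bot;from h import *
o=bot.observe();q=o['eef_rot'];r=R.from_quat([q[1],q[2],q[3],q[0]]);h=np.array([.7136,.0349])-o['eef_pos'][:2]
print('tool f',r.inv().apply(o['wrist_force']),o['ft_torque'],'hinge in tool',r.inv().apply([*h,0]),np.linalg.norm(h),o['joints'])"
```

```text
time_s: 13.27
eef_pos: [0.5962, 0.007, 0.1259]
eef_rot: [0.001, 0.621, 0.784, 0.0]
wrist_force: [1.2, -1.1, 6.3]
finger_gap: 0.0327
grasp_force: 59.3
time_s: 13.93
eef_pos: [0.5936, 0.0489, 0.126]
eef_rot: [0.0, 0.748, 0.664, 0.0]
wrist_force: [-0.0, -4.1, 8.5]
finger_gap: 0.0324
grasp_force: 59.2
tool f [-4.05278237  0.45482036 -8.46221518] [-0.67124555  0.77378014 -0.08181142] hinge in tool [3.41532773e-04 1.20805834e-01 9.77827053e-05] 0.12080635621471762 [ 8.24887294e-02  2.76365646e-01 -8.51249168e-02  1.20858195e+00
 -5.05526832e-04  1.77249141e+00]
```

```bash
python3 -m handwheel '[[[0.75,0.006,0.00015,0,0,0,0.05],[0.75,0.006,0.00015,0,0,0,0.05],[0.75,0.006,0.00015,0,0,0,0.05],[0.75,0.006,0.00015,0,0,0,0.05],[0.75,0.006,0.00015,0,0,0,0.05],[0.75,0.006,0.00015,0,0,0,0.05],[0.75,0.006,0.00015,0,0,0,0.05],[0.75,0.006,0.00015,0,0,0,0.05]]]'
python3 -m handwheel '[[[0.75,0,0,0,0,0,0],[0.75,0,0,0,0,0,0],[0.75,0,0,0,0,0,0],[0.75,0,0,0,0,0,0],[0.75,0,0,0,0,0,0],[0.75,0,0,0,0,0,0],[0.75,0,0,0,0,0,0],[0.75,0,0,0,0,0,0]]]'
python3 - <<'E'
from bench import vision,bot
import cv2,numpy as np
from h import *
o=bot.observe();q=o['eef_rot'];print('turn',2*(np.arctan2(.9456,.3254)-np.arctan2(q[2],q[1])),o['ft_torque'])
t=vision.camera("top")["img"];s=vision.camera("scene")["img"]
f=lambda a:cv2.resize(a,None,fx=2.5,fy=2.5,interpolation=cv2.INTER_CUBIC)
cv2.imwrite("pics/e1.png",np.clip(np.hstack([f(t[100:280,150:310]),f(s[110:290,150:300])])[:,:,::-1]*1.2,0,255).astype('uint8'))
E
```

```text
time_s: 14.6
eef_pos: [0.6081, 0.094, 0.1259]
eef_rot: [-0.0, 0.865, 0.502, -0.0]
wrist_force: [-1.4, -2.5, 9.1]
finger_gap: 0.0325
grasp_force: 58.8
time_s: 15.27
eef_pos: [0.608, 0.0938, 0.126]
eef_rot: [-0.0, 0.864, 0.503, 0.0]
wrist_force: [-1.8, -1.2, 8.3]
finger_gap: 0.0324
grasp_force: 59.0
turn 1.425262355925924 [-0.17005666  0.90838003  0.04733714]
```

View pics/e1.png

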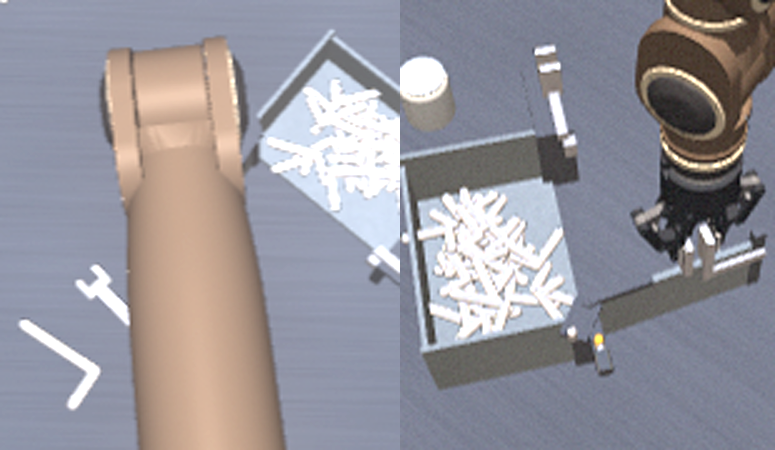

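The scene half (right) shows the gate wide open, about square to the mouth. The fingers hold the grip near (695,250), and the bolt plates are drawn together near (547,60). In the top half (left), the pin and the visible part of the wrench look undisturbed.

```bash
python3 -c "
from bench import bot;print(bot.finish_job())"
```

```text
the job is handed in; nothing more can be done
None
```

The job is handed in: I drew the bolt back fully, then squeezed the grip and swung the gate out about 1.43 rad, past the detent; the arm still holds it there by the squeezed grip, and the pen's neighbours look untouched.

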